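Free the gummed-up trimming holder and clamp the bowl

TASK

The black bar knob of the trimming holder is stuck with dried slip: grip it, break it loose with a short firm clockwise twist, and keep turning it clockwise until the jaw has pushed the upturned bowl against both posts of the stop and nips it lightly there, so that it stays held when you let go of the knob. The bowl is brittle, so stop as soon as you feel it pinched, with less effort than the twist that freed the knob. Work by the knob alone without pushing the jaw or the bowl by hand, and leave the cup, jar and brush where they are.

Things in the scene. Friction and masses are not known exactly. Their poses are not given: they have to be found in the camera images.
- holder: trimming holder, fixed to the bench: plywood board 340 x 170 x 18 mm. Origin at the centre of its underside; x runs along its length in the clamping direction (knob end to stop end), z up. An aluminium gear housing (52 x 56 mm, top 54 mm above the bench) stands at x = -115 mm, y = 0 and carries the knob.
- knob_grip (a point): point on the vertical axis of the black bar knob, 87 mm above the bench, at x = -115 mm, y = 0 of the holder; turns with the knob. The bar is 70 mm long (x of this frame), 16 mm wide (y) and 32 mm high: top 10 mm above this point, lower edge 22 mm below it, over a round collar 38 mm across, 8 mm thick. z up. Grip it across the 16 mm, centred on the axis.
- knob (a joint): knob angle, rad: 0 as found (stuck), grows clockwise seen from above, limit 2.4. Starting it takes about 0.45 N m, falling to 0.05 at 0.25 rad and steady from there on; let go before 0.2 rad it springs back, later it stays put. Each rad moves the jaw 16 mm (turned back, it opens), each N of clamping adds 0.016 N m. Clamping comes between 0.8 and 2.1 rad: regrasp on the way.
- jaw: sliding jaw, an upright plate 92 mm wide, 35 mm high, with a slightly springy cork face (about 10 N per mm) on the bowl side, worked by the knob. Origin at the middle of the foot of the cork face, on the board (18 mm above the bench); it slides along the holder's +x towards the bowl.
- stop: stop, bolted to the board (where along it differs each time): two upright rubber-sleeved posts, 20 mm thick, 38 mm high, 75 mm apart, on a thin steel crossbar; axes as the holder's. Origin on the board's top, nominally where the bowl's centre lies when it touches both posts (at x = 53, y = -37 and 37 mm of it), but the posts are slotted and sit up to 5 mm nearer or farther in x: feel for it.
- bowl: upturned bisque-fired terracotta bowl, loose on the board between jaw and stop: 110 mm across the rim (straight for the lowest 30 mm), 61 mm high with its foot ring, about 0.45 kg. Origin at the centre of its rim on the board, z up. It is brittle: 25 N from jaw or posts cracks it.
- cup: white ceramic cup, 72 mm across, 80 mm high, bystander. Origin under its centre.
- jar: blue-glazed jar with a wooden cap, 68 mm across, 85 mm high, bystander. Origin under its centre.
- brush: glaze brush lying on the bench, bystander. Origin on its underside, x along it.
Things that resemble listed ones, but are neither listed nor needed, are in the scene too. There is more than one size of the bowl; the one meant has the size given above.

How it is judged:
By the outcome, as a careful person would: the job done as asked, in the order asked, and still so for the second after the job is handed in, with the robot touching nothing.
It also fails if it takes over 72 s, if anything falls off the work surface, if the arm or the gripper's body presses on something with over 40 N, if the wrist force passes 120 N, or if a joint passes its speed limit or range.

ROBOT

A 7-joint arm with a two-finger parallel gripper is mounted at the origin on the work surface. World frame = base frame: x ahead of the robot, y to its left, z up, the work surface at z = 0. Lengths are in m, angles in rad, forces in N, time in s.
With the tool pointing down it reaches from about 0.425 to 0.875 m from the base axis. Payload 4.7 kg.
Tool frame: the origin (TCP) lies on the centre line of the jaws, within the pads' length; the fingertips stand 14 mm ahead of it and the grasp point (between the pads) lies 5 mm behind it; z points along the fingers, y is the direction in which the jaws open and shut (so a half turn about z gives the same grasp; the last joint's range is limited). The gripper opens to 87 mm and grips with 3 to 60 N. Pads are 19 mm wide; open, the fingers measure 117 mm over their backs; the gripper's body (75 mm by 190 mm) begins 51 mm behind the grasp point.
Start: joints at [1.192, 0.321, -0.07, 1.45, 0.023, 1.371, -0.057], TCP at [0.249, -0.601, 0.213] pointing down, gripper open.
Joint ranges: [-2.86, 2.86], [-0.3, 2.09], [-1.38, 1.24], [0.06, 2.45], [-1.56, 4.7], [0.09, 2.05], [-2.69, 2.69]. Speed limits (rad/s): [2.57, 2.57, 3.14, 3.14, 3.14, 3.14, 3.14].

INTERFACE

Orientations are given as a rotation vector (axis times angle).
In Python, from bench import ctrl, optics, models gives the robot as it stands. The module is installed in compiled form; this text tells all that it offers.
- The arm moves only by the tool arm_command, never from a script. Its argument "motion" is a list of rows, each a list of 3 entries, a list of its own where there are three numbers: the shift along the tool's x, y, z in mm, then the turn, a rotation vector about the tool's x, y, z in degrees, then the closure, from 0 (fully open) to 1 (shut). In form: [[[x, y, z], [ax, ay, az], claw], ...]. A call has 1 to 8 rows; each row shifts and turns the commanded pose from where the row before left it, along the tool's axes as they then stand; what a row does not reach is not made up. A row lasts 1/12 s, in which the tool goes at most 41.7 mm and 7.16 degrees, less where a joint would pass 70% of its speed; a pose out of reach is approached as far as the arm can. A call with a gripper value outside its range is refused whole. The fingers move at their own pace and stop on an object; "force" is the grip in N (left out, the last holds). Time passes only in rows, so rows that do not move let the fingers close. It gives the time, the measured TCP pose, the force and the opening at its end, in the units of the state.
- ctrl.get_state(): the state, without advancing time (a new reading comes with each control period).
- optics.get_image(name): name is "side" or "top" or "wrist"; returns (picture, depth): 480x640x3 uint8, blue, green, red; 480x640 float32, m along the optical axis (not along the pixel's ray), 0 where there is no reading.
- optics.camera_model(name): a dict with "fovy" (degrees; the focal length in pixels is half the picture's height over the tangent of half this angle, whatever the lens; pixels are square), "cx", "cy" (the principal point, pixels), "rvec" (rotation vector, rad) and "tvec" (3), from world to camera coordinates, as OpenCV has them; the wrist camera has in their place "mount" (4x4, takes a point from camera to tool coordinates, whose origin is the TCP and whose axes are the flange's). Camera axes: x right, y down, z forward; pixel columns grow to the right and rows downward; lengths in m; the calibration is good to about 2 mm. A picture is of the moment at which its call begins: read the wrist's pose just before it. camera_model takes no time and is no camera call.
- ctrl.close_job(): hands the job in, once; it reports no verdict.
Trained networks look in the newest picture that a camera, given by its name, has taken for a name from the list of things; names that differ only in an ending like _2 or _b are one class to them, and where a whole thing is asked for, a point or a joint stands for the part that bears it (a point fixed in the world has none). Each returns a list of dicts, best first, with "conf" (0 to 1); they miss things now and then, are a little off and sometimes report something else, mostly with a low value. They report only what shows in the picture. A call takes as long as a camera call. They do not tell look-alikes from the thing itself.
- models.search_frame(camera, target): "location" ([x, y, z] in m, in the coordinates of the camera as it stood for that picture, good to about 4 mm: the middle of the surface that is visible of it).
- models.silhouettes(camera, target): "pixels" (480x640 bool, what is visible of it).
The state is a dict: "time": time; "joint_positions": joint angles; "qd": joint speeds; "joint_torque": joint torques, N m; "position": TCP position; "tool_rot": TCP orientation; "ft_force": force on the tool from outside, world axes, zero at the start; "torque": the same for the moment, N m; "grip_width": opening from 0.0 (shut) to 1.0 (fully open).
Only numpy, scipy, OpenCV 4.12 (cv2) and the standard library are available. Lean on these libraries where they do the work, as an engineer would, in place of code of your own. Each camera call takes 0.05 s, during which the arm holds its last target.

## Working session

There is one attempt and no reset: what is moved stays moved. The work goes in short steps, Python scripts to look and compute and a tool call to move; the robot and the scene stay as the last step left them, time stands still between calls to the robot, and variables do not carry over. Pictures are saved under pics/ and viewed, and the job is handed in when it is done.

Besides the shell and the picture viewer there is one more tool, called as a command line: name --argument value ..., lists and objects as JSON in quotes. arm_command: Moves the arm, as the interface text tells. Its arguments: {"type":"object","properties":{"motion":{"type":"array","items":{"type":"array"}},"force":{"type":"number"}},"required":["motion"]}

```bash
mkdir -p pics; cat > h.py <<'E'
import numpy as np, cv2
from scipy.spatial.transform import Rotation as R
from bench import ctrl, optics, models
def cam2world(name,p,st=None):
    m=optics.camera_model(name); p=np.asarray(p,float)
    if 'mount' in m:
        M=np.array(m['mount']); p=p@M[:3,:3].T+M[:3,3]
        return p@R.from_rotvec(st['tool_rot']).as_matrix().T+np.array(st['position'])
    Rm=R.from_rotvec(np.ravel(m['rvec'])).as_matrix(); return (p-np.ravel(m['tvec']))@Rm
def world2pix(name,p,st=None):
    m=optics.camera_model(name); f=240/np.tan(np.radians(m['fovy'])/2)
    p=np.asarray(p,float)
    if 'mount' in m:
        M=np.array(m['mount']); p=(p-np.array(st['position']))@R.from_rotvec(st['tool_rot']).as_matrix()
        q=(p-M[:3,3])@M[:3,:3]
    else: q=p@R.from_rotvec(np.ravel(m['rvec'])).as_matrix().T+np.ravel(m['tvec'])
    return np.stack([m['cx']+f*q[...,0]/q[...,2],m['cy']+f*q[...,1]/q[...,2]],-1)
def cloud(name,depth,st=None):
    m=optics.camera_model(name); f=240/np.tan(np.radians(m['fovy'])/2)
    v,u=np.mgrid[:480,:640]
    P=np.stack([(u-m['cx'])/f*depth,(v-m['cy'])/f*depth,depth],-1)
    return cam2world(name,P.reshape(-1,3),st).reshape(480,640,3)
E
python3 - <<'E'
from h import *
s=ctrl.get_state(); print({k:np.round(v,3) for k,v in s.items()})
for n in ['top','side']:
    im,d=optics.get_image(n); cv2.imwrite(f'pics/{n}0.png',im); np.save(f'{n}0.npy',d)
    m=optics.camera_model(n); print(n,{k:np.round(v,3) for k,v in m.items()})
    for t in ['holder','knob_grip','bowl','stop','jaw','cup','jar','brush']:
        for r in models.search_frame(n,t)[:4]: print(t,round(r['conf'],2),np.round(cam2world(n,r['location']),3),np.round(world2pix(n,cam2world(n,r['location']))))
print(optics.camera_model('wrist'))
print(ctrl.get_state()['time'])
E
```

```text
{'time': np.float64(0.0), 'joint_positions': array([ 1.192,  0.322, -0.07 ,  1.452,  0.023,  1.371, -0.057]), 'qd': array([-0.002,  0.001,  0.001, -0.   , -0.001,  0.001,  0.001]), 'joint_torque': array([ 0.0000e+00, -4.9129e+01, -4.0400e-01, -3.1252e+01, -6.4000e-02,
        4.4000e-02,  0.0000e+00]), 'position': array([ 0.249, -0.6  ,  0.212]), 'tool_rot': array([-3.079e+00, -6.130e-01,  1.000e-03]), 'ft_force': array([-0.848,  0.708, -0.982]), 'torque': array([-0.023, -0.004, -0.018]), 'grip_width': np.float64(0.999)}
top {'fovy': np.float64(56.713), 'cx': np.float64(312.526), 'cy': np.float64(235.473), 'rvec': array([ 2.124, -2.175,  0.138]), 'tvec': array([0.048, 0.619, 1.164])}
holder 0.6 [ 0.547 -0.031  0.013] [337. 263.]
knob_grip 0.75 [ 0.582 -0.109  0.097] [368. 246.]
knob_grip 0.46 [0.587 0.424 0.083] [163. 249.]
knob_grip 0.29 [ 0.526 -0.34   0.017] [450. 268.]
bowl 0.75 [ 0.797 -0.109  0.064] [364. 169.]
bowl 0.71 [0.744 0.077 0.034] [296. 192.]
bowl 0.58 [0.537 0.026 0.068] [316. 265.]
stop 0.68 [0.517 0.085 0.021] [295. 274.]
stop 0.66 [ 0.561 -0.052  0.053] [345. 256.
[... 723 characters left out ...]
[337. 278.]
jaw 0.66 [ 0.559 -0.04   0.047] [343. 238.]
cup 0.85 [0.44  0.39  0.049] [314. 361.]
cup 0.65 [0.539 0.041 0.017] [338. 266.]
jar 0.9 [0.577 0.454 0.056] [244. 358.]
brush 0.85 [ 0.528 -0.335  0.014] [389. 198.]
brush 0.23 [0.54  0.042 0.016] [337. 266.]
{'fovy': 62.49257104999148, 'cx': 318.6543919338802, 'cy': 232.08196916690554, 'mount': array([[-4.41860233e-04, -9.68950247e-01, -2.47255381e-01,
         6.78349757e-02],
       [ 9.99999400e-01, -1.80382865e-04, -1.08017041e-03,
        -8.28250126e-04],
       [ 1.00203075e-03, -2.47255710e-01,  9.68949746e-01,
        -1.71616861e-01],
       [ 0.00000000e+00,  0.00000000e+00,  0.00000000e+00,
         1.00000000e+00]])}
0.9
```

View pics/top0.png

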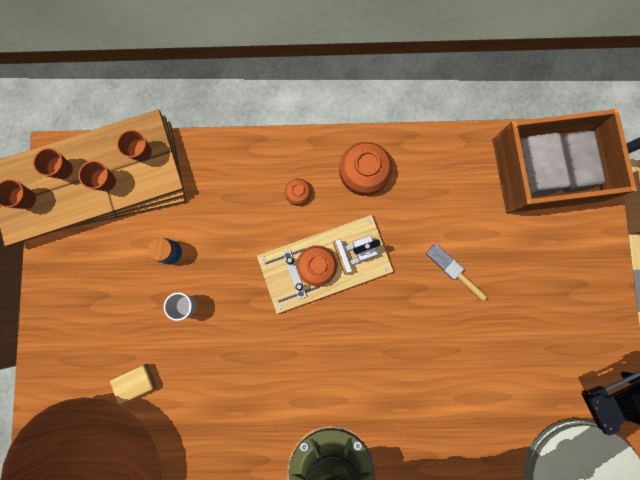

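View pics/side0.png

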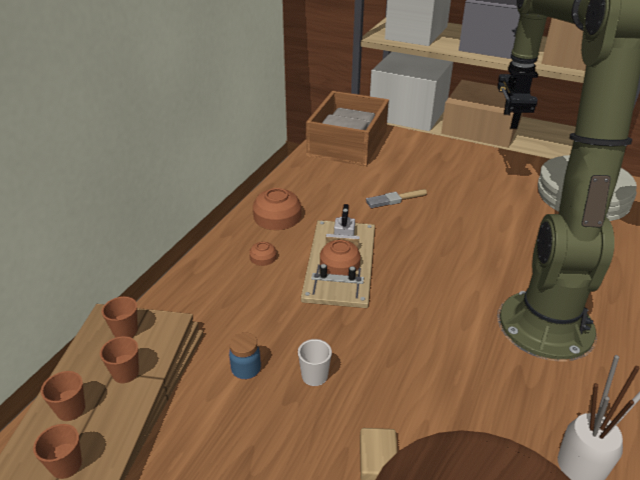

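```bash
python3 - <<'E'
from h import *
im=cv2.imread('pics/top0.png'); c=im[200:320,260:400]; cv2.imwrite('pics/crop0.png',cv2.resize(c,None,fx=5,fy=5,interpolation=cv2.INTER_CUBIC))
P=cloud('top',np.load('top0.npy'))
# black knob: height band 0.09-0.105 near
sel=(P[...,2]>.085)&(P[...,2]<.11)&(abs(P[...,0]-.58)<.06)&(abs(P[...,1]+.11)<.06)
k=P[sel]; r=cv2.minAreaRect((k[:,:2]*1000).astype(np.float32)); print('knob',len(k),r,k.mean(0),np.median(k[:,2]))
sel=(P[...,2]>.012)&(P[...,2]<.024)&(abs(P[...,0]-.55)<.25)&(abs(P[...,1])<.22)
k=P[sel]; r=cv2.minAreaRect((k[:,:2]*1000).astype(np.float32)); print('board',len(k),r)
for lo,hi in[(.05,.058),(.058,.066),(.066,.08)]:
  sel=(P[...,2]>lo)&(P[...,2]<hi)&(abs(P[...,0]-.55)<.15)&(abs(P[...,1])<.2); k=P[sel]
  if len(k): print(lo,len(k),k.mean(0),k.min(0),k.max(0))
E
```

```text
knob 172 ((582.7037353515625, -105.73368835449219), (16.091785430908203, 69.41693878173828), 18.386369705200195) [ 0.58238567 -0.10554348  0.09544554] 0.09559370889115992
board 5232 ((636.049072265625, -3.5571746826171875), (335.540771484375, 408.8719787597656), 18.414499282836914)
0.05 613 [ 0.55424465 -0.02752958  0.05354541] [ 0.47424367 -0.13717498  0.05000426] [0.61343466 0.10578287 0.05799102]
0.058 419 [0.54087895 0.00964916 0.06262397] [ 0.47929518 -0.12845496  0.05802239] [0.59981664 0.10280744 0.06598274]
0.066 721 [0.5400488  0.02125055 0.07088751] [ 0.49659997 -0.13579453  0.06600088] [0.5986348  0.06825617 0.07997062]
```

View pics/crop0.png

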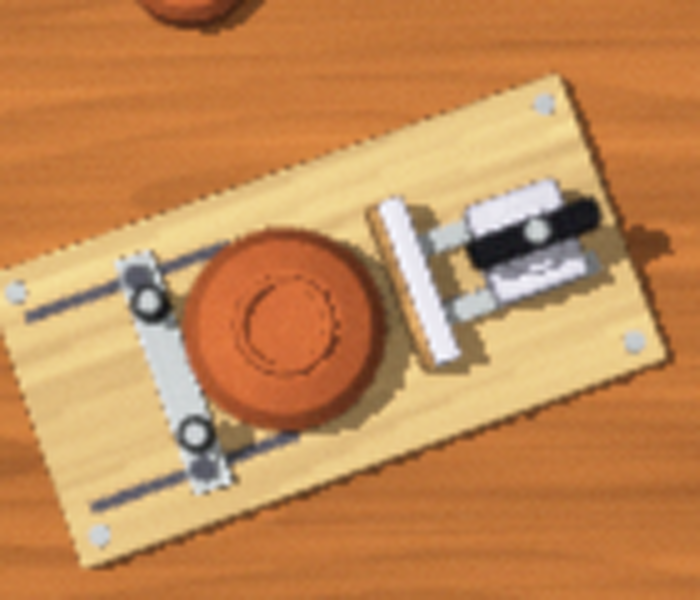

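```bash
python3 - <<'E'
from h import *
import collections
s=ctrl.get_state(); T=R.from_rotvec(s['tool_rot']).as_matrix(); print(T.round(3))
p=np.array(s['position'])
k=np.array([.5825,-.106,.087+.0])
for nm,z in (('above 80mm',.17),):
    print(T.T@(np.array([k[0],k[1],z])-p)*1000)
# fov
im,d=optics.get_image('wrist');cv2.imwrite('pics/w0.png',im)
P=cloud('wrist',d,s);print(P[240,320],s['joint_positions'])
E
```

```text
[[ 0.924  0.383  0.   ]
 [ 0.383 -0.924 -0.   ]
 [-0.     0.    -1.   ]]
[ 497.57648596 -329.10614776   43.26225933]
[ 2.13023280e-01 -6.15482653e-01 -5.71485639e-04] [ 1.19209294  0.32098443 -0.07013646  1.4504859   0.02258227  1.3708047
 -0.05689495]
```

The crop shows the given holder: black bar knob at about top-view pixel (367,246), the jaw plate at (343,255) and the bowl on the board at (317,265). The posts are at (290,260) and (299,287).

These could be mistaken for the target:
- **Bowls:** the big one at (365,167) and the small one at (297,192) are off the board and the wrong size. I choose the one on the board, about 110 mm.
- **Knob:** no other bar knob is visible. The low-confidence hits at (163,249) and (450,268) are the jar and the brush.

I'm moving above the knob.

arm_command --motion '[[[31,-20.5,0],[0,0,0],0],[[31,-20.5,0],[0,0,0],0],[[31,-20.5,0],[0,0,0],0],[[31,-20.5,0],[0,0,0],0],[[31,-20.5,0],[0,0,0],0],[[31,-20.5,0],[0,0,0],0],[[31,-20.5,0],[0,0,0],0],[[31,-20.5,0],[0,0,0],0]]'

```text
time: 1.62
position: [0.4159, -0.3525, 0.2136]
tool_rot: [3.08, 0.613, 0.0]
ft_force: [0.3, -0.5, 0.1]
grip_width: 0.999
```

arm_command --motion '[[[31,-20.5,0],[0,0,0],0],[[31,-20.5,0],[0,0,0],0],[[31,-20.5,0],[0,0,0],0],[[31,-20.5,0],[0,0,0],0],[[31,-20.5,0],[0,0,0],0],[[31,-20.5,0],[0,0,0],0],[[31,-20.5,0],[0,0,0],0],[[0,0,0],[0,0,0],0]]'

```text
time: 2.28
position: [0.5644, -0.1286, 0.2136]
tool_rot: [-3.073, -0.631, -0.007]
ft_force: [-0.8, 0.4, -0.8]
grip_width: 1.0
```

arm_command --motion '[[[0,0,0],[0,0,-7],0],[[0,0,0],[0,0,-7],0],[[0,0,0],[0,0,-7],0],[[0,0,0],[0,0,-7],0],[[0,0,0],[0,0,-7],0],[[0,0,0],[0,0,-7],0],[[0,0,0],[0,0,-7],0],[[0,0,0],[0,0,-7],0]]'

```text
time: 2.95
position: [0.5605, -0.1387, 0.2133]
tool_rot: [2.427, 1.995, -0.0]
ft_force: [0.1, 0.9, 0.0]
grip_width: 1.001
```

arm_command --motion '[[[0,0,0],[0,0,-7],0],[[0,0,0],[0,0,-7],0],[[0,0,0],[0,0,-7],0],[[0,0,0],[0,0,-7],0],[[0,0,0],[0,0,-2],0],[[0,0,0],[0,0,0],0],[[0,0,0],[0,0,0],0]]'

```text
time: 3.53
position: [0.5606, -0.1387, 0.2133]
tool_rot: [1.837, 2.548, -0.0]
ft_force: [-0.0, 0.4, -0.2]
grip_width: 1.0
```

```bash
cat > w.py <<'E'
from h import *
import sys
s=ctrl.get_state(); im,d=optics.get_image('wrist'); cv2.imwrite(f'pics/{sys.argv[1]}.png',im); np.save(sys.argv[1]+'.npy',d)
T=R.from_rotvec(s['tool_rot']).as_matrix(); print('t',s['time'],'pos',np.round(s['position'],4),'yaw',np.degrees(np.arctan2(T[1,0],T[0,0])),'q',np.round(s['joint_positions'],2),'F',np.round(s['ft_force'],2),np.round(s['torque'],3))
P=cloud('wrist',d,s); dark=im.max(2)<70
sel=(P[...,2]>.088)&(P[...,2]<.105)&(np.hypot(P[...,0]-.5825,P[...,1]+.106)<.05)&dark
k=P[sel]
if len(k)>20:
  (cx,cy),wh,a=r=cv2.minAreaRect((k[:,:2]*1000).astype(np.float32)); print('knob',len(k),r,np.median(k,0))
  c=np.array([cx,cy,97])/1000; print('knob in tool mm',T.T@(c-s['position'])*1000)
E
python3 w.py w1
```

```text
t 3.5333 pos [ 0.5606 -0.1387  0.2133] yaw 108.41543871477525 q [ 0.73  0.21 -0.61  1.62  0.13  1.35  0.42] F [-0.03  0.44 -0.24] [-0.024 -0.121  0.027]
knob 1621 ((582.941162109375, -104.89217376708984), (15.406299591064453, 68.67489624023438), 18.438350677490234) [ 0.58118341 -0.09891693  0.09695587]
knob in tool mm [ 25.02924398  31.91764688 116.27570301]
```

View pics/w1.png

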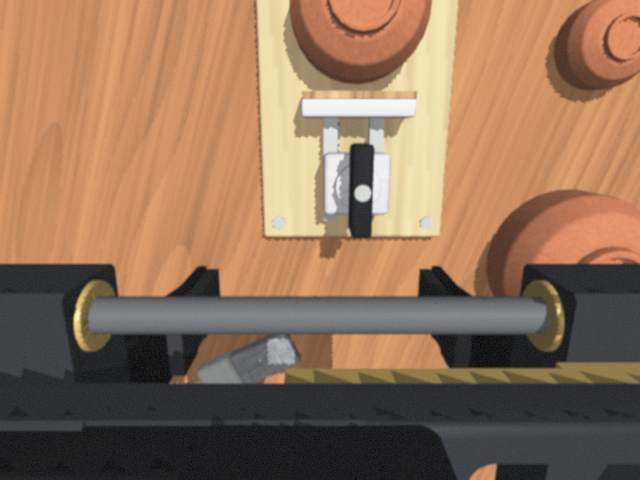

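The wrist view shows the bar knob centred at about (362,190) with its long axis along the image's vertical, as expected. The measured size is 69 x 15.4 mm and the top is at 97 mm, which matches the description. I'm going over it.

arm_command --motion '[[[8.5,10.5,15],[0,0,0],0],[[8.5,10.5,15],[0,0,0],0],[[8,11,20],[0,0,0],0],[[0,0,10],[0,0,0],0],[[0,0,0],[0,0,0],0],[[0,0,0],[0,0,0],0]]'

```text
time: 4.08
position: [0.5824, -0.1055, 0.153]
tool_rot: [-1.836, -2.548, 0.002]
ft_force: [-0.1, -0.4, 0.4]
grip_width: 0.997
```

```bash
python3 w.py w2
```

```text
t 4.0833 pos [ 0.5824 -0.1055  0.153 ] yaw 108.45974586607034 q [ 0.66  0.29 -0.62  1.66  0.18  1.25  0.32] F [-0.07 -0.43  0.41] [-0.023 -0.167 -0.004]
knob 2180 ((583.0446166992188, -103.3594741821289), (14.737212181091309, 66.22283172607422), 18.084075927734375) [ 0.58144242 -0.09662171  0.09690334]
knob in tool mm [ 1.81714076  1.34517774 55.95866861]
```

View pics/w2.png

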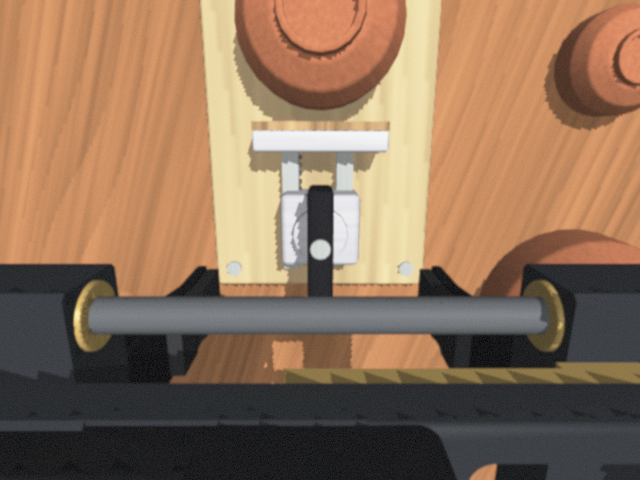

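```bash
python3 - <<'E'
from h import *
s=ctrl.get_state(); d=np.load('w2.npy'); P=cloud('wrist',d,s)
im=cv2.imread('pics/w2.png'); T=R.from_rotvec(s['tool_rot']).as_matrix()
g=(im.min(2)>120); g[:236]=0;g[262:]=0;g[:,:306]=0;g[:,334:]=0
print(g.sum(),np.argwhere(g).mean(0)); q=P[g]; print(np.median(q,0),q.mean(0)); print(T.T@(q.mean(0)-s['position'])*1000)
# bar sides at rows 190-235
e=[np.where(im[r,295:345].max(1)<70)[0]+295 for r in (200,215,230,270)]; 
for r,x in zip((200,215,230,270),e): print(r,x.min(),x.max(), (T.T@(P[r,x].mean(0)-s['position'])*1000).round(1))
E
```

```text
394 [249.10913706 319.9035533 ]
[ 0.58411892 -0.10584537  0.09901036] [ 0.58439915 -0.10637085  0.09586143]
[-0.86979229  1.15470607 57.99798774]
200 308 332 [29.6  1.2 56. ]
215 308 331 [22.7  1.  46.5]
230 308 331 [11.6  0.9 55.8]
270 308 331 [-13.5   0.9  56. ]
```

The bolt at the bar's centre, pixel (320,249), lies within about 1 mm of the tool axis. I'm descending.

arm_command --motion '[[[-0.5,1,15],[0,0,0],0],[[0,0,18],[0,0,0],0],[[0,0,18],[0,0,0],0],[[0,0,12],[0,0,0],0],[[0,0,5],[0,0,0],0],[[0,0,0],[0,0,0],0],[[0,0,0],[0,0,0],0]]'

```text
time: 4.72
position: [0.5847, -0.1052, 0.0861]
tool_rot: [1.835, 2.548, 0.0]
ft_force: [0.5, 0.1, -0.1]
grip_width: 0.997
```

arm_command --motion '[[[0,0,0],[0,0,0],1],[[0,0,0],[0,0,0],1],[[0,0,0],[0,0,0],1],[[0,0,0],[0,0,0],1],[[0,0,0],[0,0,0],1],[[0,0,0],[0,0,0],1],[[0,0,0],[0,0,0],1],[[0,0,0],[0,0,0],1]]' --force 50

```text
time: 5.38
position: [0.5842, -0.1047, 0.0852]
tool_rot: [1.835, 2.55, -0.0]
ft_force: [-0.4, 0.3, -0.4]
grip_width: 0.482
```

```bash
cat > st.py <<'E'
from h import *
s=ctrl.get_state();T=R.from_rotvec(s['tool_rot']).as_matrix(); print('t',round(s['time'],2),np.round(s['position'],4),'yaw',round(np.degrees(np.arctan2(T[1,0],T[0,0])),2),'q',np.round(s['joint_positions'],2),'F',np.round(s['ft_force'],2),np.round(s['torque'],3),'g',round(s['grip_width']*87,1),'tilt',np.round(T[:,2],3))
E
python3 st.py
```

```text
t 5.38 [ 0.5842 -0.1047  0.0852] yaw 108.51 q [ 0.64  0.36 -0.61  1.73  0.22  1.12  0.29] F [-0.43  0.27 -0.41] [-0.042 -0.123  0.044] g 42.0 tilt [-0. -0. -1.]
```

arm_command --motion '[[[0,0,0],[0,0,0],1],[[0,0,0],[0,0,0],1],[[0,0,0],[0,0,0],1],[[0,0,0],[0,0,0],1],[[0,0,0],[0,0,0],1],[[0,0,0],[0,0,0],1],[[0,0,0],[0,0,0],1],[[0,0,0],[0,0,0],1]]'

```text
time: 6.05
position: [0.5833, -0.105, 0.0851]
tool_rot: [-1.835, -2.548, 0.002]
ft_force: [-5.1, -0.6, 3.6]
grip_width: 0.164
```

```bash
python3 st.py
```

```text
t 6.05 [ 0.5833 -0.105   0.0851] yaw 108.49 q [ 0.64  0.36 -0.61  1.73  0.22  1.12  0.29] F [-5.13 -0.57  3.62] [-0.189  1.128  0.04 ] g 14.3 tilt [-0.002 -0.    -1.   ]
```

arm_command --motion '[[[0,-0.8,0],[0,0,0],1],[[0,0,0],[0,0,0],1],[[0,0,0],[0,0,0],1],[[0,0,0],[0,0,0],1]]' --force 55

```text
time: 6.38
position: [0.5832, -0.1051, 0.0851]
tool_rot: [-1.835, -2.549, 0.001]
ft_force: [-3.9, 0.9, 2.7]
grip_width: 0.165
```

```bash
python3 st.py
```

```text
t 6.38 [ 0.5832 -0.1051  0.0851] yaw 108.5 q [ 0.64  0.36 -0.61  1.73  0.22  1.12  0.29] F [-3.88  0.88  2.72] [-0.185  0.837 -0.024] g 14.4 tilt [-0. -0. -1.]
```

arm_command --motion '[[[0,-0.5,0],[0,0,7],1],[[0,0,0],[0,0,7],1],[[0,0,0],[0,0,7],1],[[0,0,0],[0,0,3],1],[[0,0,0],[0,0,0],1]]'

```text
time: 6.8
position: [0.5838, -0.105, 0.0852]
tool_rot: [2.325, 2.111, 0.002]
ft_force: [-1.2, -0.9, -0.3]
grip_width: 0.161
```

```bash
python3 st.py; python3 w.py w3 | tail -1
```

```text
t 6.8 [ 0.5838 -0.105   0.0852] yaw 84.46 q [ 0.58  0.34 -0.54  1.73  0.19  1.12 -0.11] F [-1.15 -0.92 -0.29] [-0.141  0.146 -0.08 ] g 14.0 tilt [ 0.002 -0.    -1.   ]
knob in tool mm [  0.65115985  -2.16847004 -11.81039492]
```

View pics/w3.png

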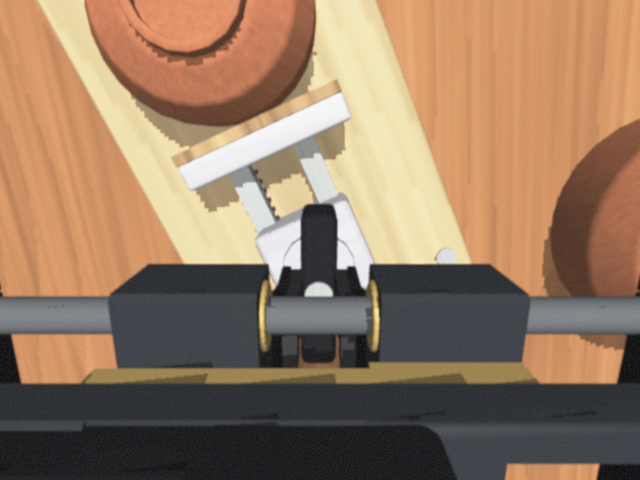

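Knob broken loose and turned about 24° (0.42 rad). The jaw, at about (265,135), has advanced and sits close to the bowl at about (200,60). Next I'm checking the torque noise and estimating from the top view how far there is to go.

```bash
cat > tq.py <<'E'
from h import *
import sys
n=int(sys.argv[1]) if len(sys.argv)>1 else 4
A=[]
for i in range(n):
    optics.get_image('wrist'); s=ctrl.get_state(); A.append(np.r_[s['ft_force'],s['torque'],s['joint_torque'][6]])
A=np.array(A);T=R.from_rotvec(s['tool_rot']).as_matrix()
y=np.degrees(np.arctan2(T[1,0],T[0,0]))
print('t',round(s['time'],2),np.round(s['position'],4),'yaw',y.round(2),'turned(rad)',np.round(np.radians(108.5-y),3),'q7',s['joint_positions'][6].round(2),'mean',A.mean(0).round(3),'std',A.std(0).round(3),'g',round(s['grip_width']*87,1))
E
python3 tq.py 4
python3 - <<'E'
from h import *
im,d=optics.get_image('top'); cv2.imwrite('pics/top1.png',im)
K=np.array([.5830,-.1053])
for nm,D in(('0',np.load('top0.npy')),('1',d)):
  P=cloud('top',D)
  a=np.radians(108.43); ex=np.array([np.cos(a),np.sin(a)]); ey=np.array([-ex[1],ex[0]])
  X=(P[...,:2]-K)@ex-.115; Y=(P[...,:2]-K)@ey; Z=P[...,2]
  # jaw: z .045-.058, X -.09..0
  m=(abs(Z-.053)<.006)&(X>-.085)&(X<-.02)&(abs(Y)<.055); x=X[m]; print(nm,'jaw X',np.percentile(x,[2,50,98]).round(4),'Y',np.percentile(Y[m],[2,98]).round(4))
  for h in (.022,.035,.045):
    pass
  m=(Z>.074)&(Z<.085)&(X>-.06)&(X<.1)&(abs(Y)<.06); c=cv2.minEnclosingCircle((np.c_[X[m],Y[m]]*1000).astype(np.float32)); print('foot ring',m.sum(),c)
  m=(Z>.035)&(Z<.068)&(X>-.06)&(X<.1)&(abs(Y)<.06); x=X[m]; c=cv2.minEnclosingCircle((np.c_[X[m],Y[m]]*1000).astype(np.float32)); print('bowl',c)
  m=(abs(Z-.056)<.008)&(X>.03)&(X<.14)&(abs(abs(Y)-.037)<.016)&(np.hypot(X-0.02,Y)>.058)
  for sg in(-1,1):
    mm=m&(Y*sg>0); print('post',sg,mm.sum(),X[mm].mean().round(4) if mm.any() else 0,Y[mm].mean().round(4) if mm.any() else 0)
E
```

```text
t 7.05 [ 0.5837 -0.105   0.0852] yaw 84.56 turned(rad) 0.418 q7 -0.11 mean [ 0.64   0.093 -1.334 -0.125 -0.158 -0.105  0.095] std [0.882 0.446 0.931 0.034 0.104 0.021 0.028] g 14.0
0 jaw X [-0.0601 -0.0488 -0.0217] Y [-0.0436  0.0437]
foot ring 136 ((19.712390899658203, 0.9703850150108337), 33.62142562866211)
bowl ((18.066640853881836, -1.55039381980896), 88.0166015625)
post -1 40 0.086 -0.0366
post 1 47 0.0859 0.0375
1 jaw X [-0.0532 -0.0418 -0.022 ] Y [-0.0437  0.0437]
foot ring 132 ((20.22455406188965, -2.303806781768799), 31.537063598632812)
bowl ((20.885587692260742, -0.90120929479599), 85.24834442138672)
post -1 40 0.0862 -0.0363
post 1 47 0.0859 0.0375
```

```bash
python3 - <<'E'
from h import *
K=np.array([.5830,-.1053]);a=np.radians(108.43); ex=np.array([np.cos(a),np.sin(a)]); ey=np.array([-ex[1],ex[0]])
m=optics.camera_model('wrist'); f=240/np.tan(np.radians(m['fovy'])/2)
# pose at w2: 
s=dict(position=[.5824,-.1055,.1530],tool_rot=[-1.836,-2.548,.002])
def ray(u,v,z):
    o=cam2world('wrist',np.zeros((1,3)),s)[0]; p=cam2world('wrist',np.array([[(u-m['cx'])/f,(v-m['cy'])/f,1]]),s)[0]; r=p-o
    q=o+r*(z-o[2])/r[2]; return ((q[:2]-K)@ex-.115)*1000,((q[:2]-K)@ey)*1000
im=cv2.imread('pics/w2.png'); print([ (r,im[r,300].tolist()) for r in range(104,156,2)])
for r in (121,131,152): print(r,ray(320,r,.053))
for c in (236,406): print(ray(c,20,.048))
print('bowl near edge',ray(320,108,.048), ray(320,108,.03))
E
```

```text
[(104, [44, 55, 87]), (106, [57, 72, 96]), (108, [88, 115, 130]), (110, [97, 124, 143]), (112, [94, 122, 140]), (114, [96, 124, 142]), (116, [97, 126, 142]), (118, [96, 124, 140]), (120, [108, 140, 165]), (122, [136, 183, 222]), (124, [145, 196, 229]), (126, [147, 197, 230]), (128, [143, 196, 229]), (130, [185, 205, 221]), (132, [243, 240, 240]), (134, [245, 243, 243]), (136, [243, 240, 241]), (138, [240, 237, 237]), (140, [239, 236, 236]), (142, [239, 237, 237]), (144, [239, 236, 236]), (146, [237, 233, 234]), (148, [232, 228, 228]), (150, [189, 184, 186]), (152, [111, 128, 142]), (154, [85, 108, 122])]
121 (np.float64(-40.00271907916386), np.float64(-0.07992579090202837))
131 (np.float64(-46.4097269914997), np.float64(-0.08464904679741542))
152 (np.float64(-60.11999992324406), np.float64(-0.09475628067910712))
(np.float64(21.892033812160193), np.float64(53.29589690252143))
(np.float64(21.85491152360937), np.float64(-54.63703764725185))
bowl near edge (np.float64(-31.515616094760613), np.float64(-0.08528141691429088)) (np.float64(-30.535383696311204), np.float64(-0.1263631801859165))
```

arm_command --motion '[[[0,0,0],[0,0,4],1],[[0,0,0],[0,0,4],1],[[0,0,0],[0,0,4],1],[[0,0,0],[0,0,4],1]]'

```text
time: 7.43
position: [0.5839, -0.1051, 0.0852]
tool_rot: [2.597, 1.766, 0.002]
ft_force: [2.1, -0.7, -3.1]
grip_width: 0.16
```

```bash
python3 st.py; python3 tq.py 3
```

```text
t 7.43 [ 0.5839 -0.1051  0.0852] yaw 68.42 q [ 0.55  0.34 -0.49  1.74  0.18  1.11 -0.38] F [ 2.11 -0.66 -3.08] [-0.231 -0.578  0.4  ] g 13.9 tilt [ 0.002 -0.    -1.   ]
t 7.58 [ 0.5839 -0.1051  0.0852] yaw 68.62 turned(rad) 0.696 q7 -0.37 mean [ 3.059 -0.642 -3.446 -0.181 -0.814 -0.016 -0.225] std [0.691 0.357 0.647 0.031 0.087 0.056 0.181] g 13.8
```

arm_command --motion '[[[0,0,0],[0,0,1.5],1],[[0,0,0],[0,0,1.5],1],[[0,0,0],[0,0,0],1],[[0,0,0],[0,0,0],1]]'

```text
time: 7.92
position: [0.5839, -0.1051, 0.0853]
tool_rot: [2.641, 1.699, 0.003]
ft_force: [5.6, -0.8, -5.6]
grip_width: 0.163
```

```bash
python3 st.py; python3 tq.py 3
```

```text
t 7.92 [ 0.5839 -0.1051  0.0853] yaw 65.5 q [ 0.54  0.33 -0.49  1.74  0.17  1.11 -0.42] F [ 5.56 -0.82 -5.61] [-0.252 -1.25   0.057] g 14.2 tilt [ 0.002  0.    -1.   ]
t 8.07 [ 0.5839 -0.1051  0.0853] yaw 65.5 turned(rad) 0.751 q7 -0.42 mean [ 5.225 -1.238 -5.434 -0.197 -1.257  0.073 -0.064] std [0.493 0.465 0.061 0.037 0.024 0.04  0.002] g 14.1
```

arm_command --motion '[[[0,0,0],[0,0,1.5],1],[[0,0,0],[0,0,1.5],1],[[0,0,0],[0,0,0],1],[[0,0,0],[0,0,0],1]]'

```text
time: 8.4
position: [0.584, -0.1052, 0.0853]
tool_rot: [2.684, 1.63, 0.003]
ft_force: [5.4, -1.2, -6.0]
grip_width: 0.163
```

```bash
python3 st.py; python3 tq.py 3
```

```text
t 8.4 [ 0.584  -0.1052  0.0853] yaw 62.53 q [ 0.54  0.33 -0.48  1.74  0.17  1.11 -0.47] F [ 5.39 -1.18 -5.98] [-0.201 -1.247  0.237] g 14.2 tilt [ 0.002 -0.    -1.   ]
t 8.55 [ 0.584  -0.1052  0.0853] yaw 62.54 turned(rad) 0.802 q7 -0.47 mean [ 4.966 -1.133 -5.462 -0.224 -1.288  0.241 -0.25 ] std [0.149 0.37  0.224 0.019 0.022 0.038 0.002] g 13.9
```

Torque rose to about 0.24 N m, so I'm pausing to look before turning further.

```bash
python3 - <<'E'
from h import *
K=np.array([.5830,-.1053]);a=np.radians(108.43); ex=np.array([np.cos(a),np.sin(a)]); ey=np.array([-ex[1],ex[0]])
s=ctrl.get_state()
im,d=optics.get_image('wrist'); cv2.imwrite('pics/w4.png',im)
im2,d2=optics.get_image('top'); 
im3,d3=optics.get_image('side')
a1=cv2.resize(im2[215:305,270:390],(640,480),interpolation=cv2.INTER_CUBIC); cv2.imwrite('pics/top2.png',a1)
a3=cv2.resize(im3[200:305,290:430],(640,480),interpolation=cv2.INTER_CUBIC); cv2.imwrite('pics/side2.png',a3)
E
```

```text
(no output)
```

View pics/w4.png

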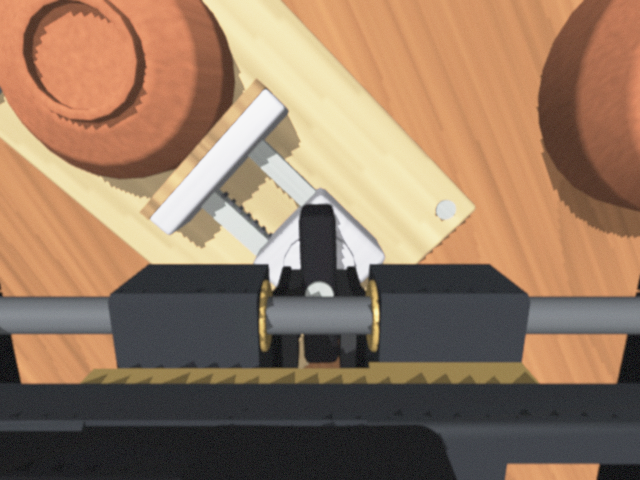

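View pics/top2.png

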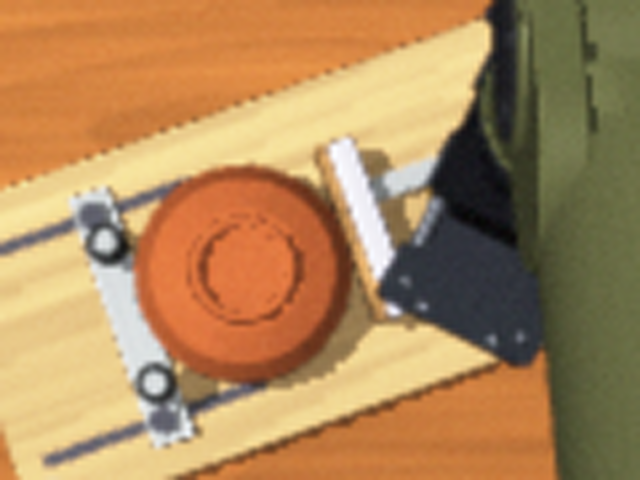

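View pics/side2.png

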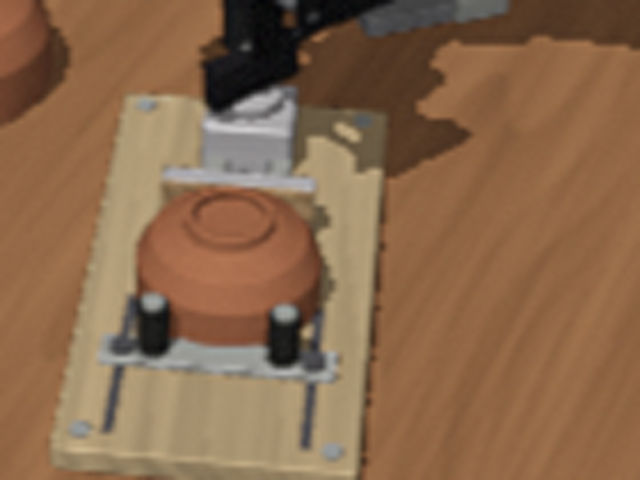

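```bash
cat > fit.py <<'E'
from h import *
import sys
from scipy.optimize import minimize
K=np.array([.5830,-.1053]);a=np.radians(108.43); ex=np.array([np.cos(a),np.sin(a)]); ey=np.array([-ex[1],ex[0]])
def loc2w(X,Y,Z): 
    w=K+(X+.115)[...,None]*ex+Y[...,None]*ey; return np.c_[w,np.full(len(w),Z) if np.isscalar(Z) else Z]
def render(X,Y,r,z0,z1,name):
    t=np.linspace(0,2*np.pi,90,endpoint=False); pts=[]
    for z in(z0,z1): pts.append(world2pix(name,loc2w(X+r*np.cos(t),Y+r*np.sin(t),z)))
    h=cv2.convexHull(np.concatenate(pts).astype(np.float32)); S=16
    m=np.zeros((480,640),np.uint8); cv2.fillPoly(m,[np.round(h*S).astype(np.int32)],255,lineType=cv2.LINE_AA,shift=4); return m/255.
def fit(im,name):
    hsv=cv2.cvtColor(im,cv2.COLOR_BGR2HSV)
    c=world2pix(name,loc2w(np.array([.022]),np.array([0.]),.04))[0].astype(int)
    # terracotta: redder than wood/board
    b,g,r=[im[...,i].astype(float) for i in range(3)]
    m=((r/(g+1)>1.75)&(r>60)).astype(np.uint8)
    win=np.zeros_like(m); cv2.circle(win,tuple(int(x) for x in c),32,1,-1); m&=win
    m=cv2.morphologyEx(m,cv2.MORPH_OPEN,np.ones((2,2),np.uint8)); n,l,stt,_=cv2.connectedComponentsWithStats(m); i=1+np.argmax(stt[1:,4]); m=(l==i).astype(float)
    f=lambda p:np.abs(render(p[0]/1e3,p[1]/1e3,.055,.018,.048,name)-m).sum()
    best=minimize(f,[22,0],method='Nelder-Mead',options=dict(initial_simplex=[[18,-3],[28,0],[20,4]],xatol=.05))
    return best.x,best.fun,m.sum()
if __name__=='__main__':
    im0=cv2.imread('pics/top0.png'); im1=cv2.imread('pics/top1.png'); im,d=optics.get_image('top'); cv2.imwrite(f'pics/{sys.argv[1]}.png',im)
    for i in (im0,im1,im): print(fit(i,'top'))
    m=optics.camera_model('top')
    for z,nm in((.056,'post'),):
      # dark ring centroids near posts
      g=im.max(2)<75
      for sg in(-1,1):
        c=world2pix('top',loc2w(np.array([.086]),np.array([sg*.0375]),z))[0]; v,u=np.mgrid[:480,:640]
        k=g&(np.hypot(u-c[0],v-c[1])<7); print('post pred',c.round(1),'dark centroid',u[k].mean().round(1),v[k].mean().round(1),k.sum())
E
python3 fit.py top3
```

```text
(array([20.21256113,  5.81008029]), np.float64(174.87058823529412), np.float64(1240.0))
(array([20.91131117,  6.11267789]), np.float64(168.18039215686275), np.float64(1242.0))
(array([24.00983083,  5.0207904 ]), np.float64(173.57254901960783), np.float64(1236.0))
post pred [289.1 259.6] dark centroid 291.4 261.2 13
post pred [298.6 286.3] dark centroid 301.2 287.0 8
```

arm_command --motion '[[[0,0,0],[0,0,1],1],[[0,0,0],[0,0,0],1],[[0,0,0],[0,0,0],1]]'

```text
time: 9.0
position: [0.584, -0.1052, 0.0853]
tool_rot: [2.699, 1.606, 0.003]
ft_force: [5.5, -1.3, -5.8]
grip_width: 0.159
```

```bash
python3 tq.py 3
```

```text
t 9.15 [ 0.584  -0.1052  0.0853] yaw 61.5 turned(rad) 0.82 q7 -0.49 mean [ 5.783 -0.543 -5.63  -0.237 -1.277  0.075 -0.074] std [0.771 0.457 0.428 0.017 0.028 0.024 0.003] g 14.2
```

arm_command --motion '[[[0,0,0],[0,0,1],1],[[0,0,0],[0,0,1],1],[[0,0,0],[0,0,0],1],[[0,0,0],[0,0,0],1]]'

```text
time: 9.48
position: [0.584, -0.1052, 0.0853]
tool_rot: [2.726, 1.559, 0.003]
ft_force: [5.5, -1.1, -6.0]
grip_width: 0.16
```

```bash
python3 tq.py 3
```

```text
t 9.63 [ 0.584  -0.1052  0.0853] yaw 59.53 turned(rad) 0.855 q7 -0.52 mean [ 5.177 -0.792 -5.816 -0.216 -1.322  0.201 -0.196] std [0.615 0.433 0.096 0.001 0.014 0.01  0.002] g 14.0
```

arm_command --motion '[[[0,0,0],[0,0,1],1],[[0,0,0],[0,0,1],1],[[0,0,0],[0,0,0],1],[[0,0,0],[0,0,0],1]]'

```text
time: 9.97
position: [0.5841, -0.1052, 0.0853]
tool_rot: [2.753, 1.51, 0.003]
ft_force: [5.4, -1.4, -5.8]
grip_width: 0.161
```

```bash
python3 tq.py 3
```

```text
t 10.12 [ 0.5841 -0.1052  0.0853] yaw 57.5 turned(rad) 0.89 q7 -0.56 mean [ 5.828 -1.079 -5.768 -0.27  -1.357  0.094 -0.087] std [0.527 0.725 0.124 0.017 0.018 0.029 0.002] g 13.9
```

arm_command --motion '[[[0,0,0],[0,0,1],1],[[0,0,0],[0,0,1],1],[[0,0,0],[0,0,0],1],[[0,0,0],[0,0,0],1]]'

```text
time: 10.45
position: [0.5841, -0.1053, 0.0852]
tool_rot: [2.779, 1.463, 0.003]
ft_force: [5.4, -1.4, -6.2]
grip_width: 0.164
```

```bash
python3 tq.py 2
```

```text
t 10.55 [ 0.5841 -0.1052  0.0853] yaw 55.53 turned(rad) 0.925 q7 -0.59 mean [ 5.653 -1.525 -5.893 -0.258 -1.326  0.158 -0.211] std [0.13  0.318 0.097 0.019 0.036 0.004 0.001] g 13.9
```

arm_command --motion '[[[0,0,0],[0,0,1],1],[[0,0,0],[0,0,1],1],[[0,0,0],[0,0,0],1],[[0,0,0],[0,0,0],1]]'

```text
time: 10.88
position: [0.5841, -0.1053, 0.0853]
tool_rot: [2.804, 1.414, 0.003]
ft_force: [5.4, -0.6, -6.8]
grip_width: 0.162
```

```bash
python3 tq.py 2; python3 fit.py top4
```

```text
t 10.98 [ 0.5841 -0.1053  0.0853] yaw 53.51 turned(rad) 0.96 q7 -0.62 mean [ 5.76  -1.015 -6.205 -0.265 -1.362  0.111 -0.106] std [0.09  0.445 0.1   0.033 0.009 0.01  0.002] g 14.0
(array([20.21256113,  5.81008029]), np.float64(174.87058823529412), np.float64(1240.0))
(array([20.91131117,  6.11267789]), np.float64(168.18039215686275), np.float64(1242.0))
(array([26.8736763 ,  3.96326256]), np.float64(167.9529411764706), np.float64(1242.0))
post pred [289.1 259.6] dark centroid 291.4 261.2 13
post pred [298.6 286.3] dark centroid 301.2 287.0 8
```

arm_command --motion '[[[0,0,0],[0,0,1],1],[[0,0,0],[0,0,1],1],[[0,0,0],[0,0,0],1],[[0,0,0],[0,0,0],1]]'

```text
time: 11.37
position: [0.5841, -0.1053, 0.0853]
tool_rot: [2.828, 1.365, 0.003]
ft_force: [5.2, -1.4, -5.3]
grip_width: 0.159
```

```bash
python3 tq.py 2
```

```text
t 11.47 [ 0.5842 -0.1053  0.0853] yaw 51.53 turned(rad) 0.994 q7 -0.66 mean [ 6.331 -1.785 -5.794 -0.301 -1.345  0.191 -0.229] std [0.156 0.48  0.634 0.02  0.015 0.018 0.002] g 13.7
```

arm_command --motion '[[[0,0,0],[0,0,1],1],[[0,0,0],[0,0,1],1],[[0,0,0],[0,0,0],1],[[0,0,0],[0,0,0],1]]'

```text
time: 11.8
position: [0.5842, -0.1053, 0.0853]
tool_rot: [2.852, 1.315, 0.004]
ft_force: [6.2, -0.3, -5.8]
grip_width: 0.16
```

```bash
python3 tq.py 2
```

```text
t 11.9 [ 0.5842 -0.1053  0.0853] yaw 49.51 turned(rad) 1.03 q7 -0.69 mean [ 6.041 -0.79  -5.978 -0.297 -1.393  0.097 -0.127] std [0.021 0.224 0.209 0.015 0.019 0.001 0.002] g 13.8
```

arm_command --motion '[[[0,0,0],[0,0,1],1],[[0,0,0],[0,0,1],1],[[0,0,0],[0,0,0],1],[[0,0,0],[0,0,0],1]]'

```text
time: 12.23
position: [0.5842, -0.1053, 0.0852]
tool_rot: [2.874, 1.265, 0.004]
ft_force: [5.9, -1.9, -5.8]
grip_width: 0.16
```

```bash
python3 tq.py 2
```

```text
t 12.33 [ 0.5842 -0.1053  0.0853] yaw 47.53 turned(rad) 1.064 q7 -0.72 mean [ 6.205 -1.341 -5.951 -0.338 -1.439  0.262 -0.251] std [0.007 0.173 0.102 0.007 0.016 0.011 0.001] g 13.8
```

arm_command --motion '[[[0,0,0],[0,0,1],1],[[0,0,0],[0,0,1],1],[[0,0,0],[0,0,0],1],[[0,0,0],[0,0,0],1]]'

```text
time: 12.67
position: [0.5843, -0.1054, 0.0853]
tool_rot: [2.896, 1.215, 0.004]
ft_force: [6.6, -1.5, -6.4]
grip_width: 0.157
```

```bash
python3 tq.py 2; python3 fit.py top5|sed -n 3p
python3 - <<'E'
import cv2
a=cv2.imread('pics/top5.png')[215:305,270:390]; cv2.imwrite('pics/top5c.png',cv2.resize(a,(640,480),interpolation=cv2.INTER_CUBIC))
E
```

```text
t 12.77 [ 0.5843 -0.1054  0.0853] yaw 45.51 turned(rad) 1.099 q7 -0.76 mean [ 6.251 -1.536 -6.217 -0.345 -1.408  0.181 -0.152] std [0.663 0.167 0.137 0.004 0.04  0.001 0.002] g 14.1
(array([30.9297992 ,  2.50616258]), np.float64(166.42352941176472), np.float64(1244.0))
```

View pics/top5c.png

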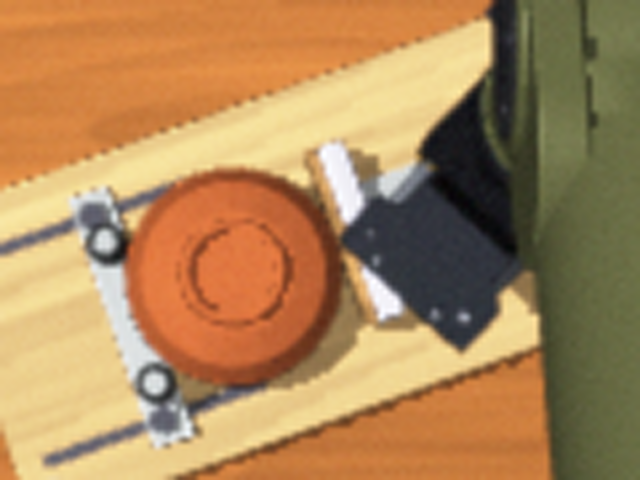

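The bowl, at about (235,276) in the crop, is now almost at the posts at (105,242) and (155,383). The torque baseline has crept up, so I'm regrasping here to clear the wind-up and get a clean zero.

arm_command --motion '[[[0,0,0],[0,0,0],0.7],[[0,0,0],[0,0,0],0.7],[[0,0,0],[0,0,0],0.7],[[0,0,0],[0,0,0],0.7]]'

```text
time: 13.15
position: [0.5824, -0.1049, 0.0854]
tool_rot: [-2.897, -1.215, 0.002]
ft_force: [0.3, 0.2, 0.1]
grip_width: 0.29
```

```bash
python3 tq.py 2; python3 w.py w5
```

```text
t 13.25 [ 0.5826 -0.105   0.0854] yaw 45.51 turned(rad) 1.099 q7 -0.76 mean [-0.067 -0.286  0.277 -0.022 -0.05  -0.002 -0.001] std [0.275 0.201 0.749 0.018 0.    0.002 0.   ] g 26.3
t 13.25 pos [ 0.5826 -0.105   0.0854] yaw 45.50568763866838 q [ 0.5   0.33 -0.43  1.74  0.15  1.11 -0.76] F [ 0.21 -0.49 -0.47] [-0.004 -0.049  0.   ]
knob 3682 ((586.3720703125, -105.65782165527344), (67.71636962890625, 39.54966354370117), 66.50472259521484) [ 0.59404477 -0.09425986  0.09693915]
knob in tool mm [  2.16708485   3.1193206  -11.61132434]
```

View pics/w5.png

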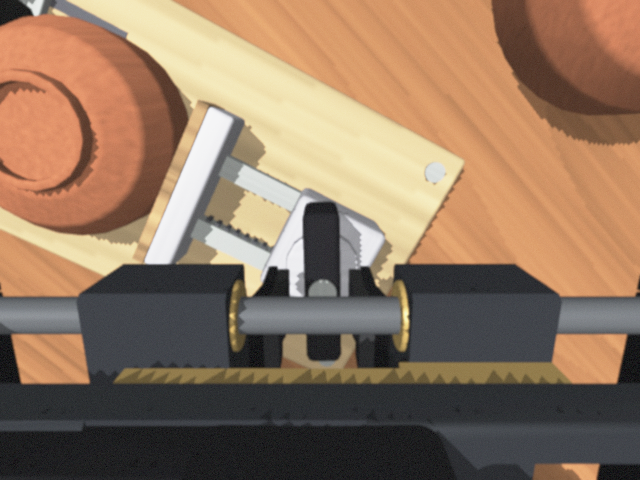

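The knob stayed put and the tool now reads zero load. I'm recentring by about 1.7 mm and gripping again, more softly.

arm_command --motion '[[[0.9,1.5,0],[0,0,0],0.7],[[0,0,0],[0,0,0],1],[[0,0,0],[0,0,0],1],[[0,0,0],[0,0,0],1],[[0,0,0],[0,0,0],1],[[0,0,0],[0,0,0],1],[[0,0,0],[0,0,0],1]]' --force 35

```text
time: 13.88
position: [0.5845, -0.1054, 0.0852]
tool_rot: [-2.897, -1.215, 0.001]
ft_force: [-0.4, 0.7, 0.1]
grip_width: 0.173
```

```bash
python3 tq.py 3
```

```text
t 14.03 [ 0.5845 -0.1054  0.0852] yaw 45.51 turned(rad) 1.099 q7 -0.76 mean [-0.917  0.856  0.975  0.146  0.219  0.084 -0.067] std [0.481 0.134 0.317 0.05  0.007 0.022 0.   ] g 14.9
```

arm_command --motion '[[[0,0,0],[0,0,1],1],[[0,0,0],[0,0,1],1],[[0,0,0],[0,0,0],1],[[0,0,0],[0,0,0],1]]'

```text
time: 14.37
position: [0.5845, -0.1054, 0.0852]
tool_rot: [-2.918, -1.165, 0.0]
ft_force: [-1.3, 1.5, 1.7]
grip_width: 0.17
```

```bash
python3 tq.py 3
```

```text
t 14.52 [ 0.5845 -0.1054  0.0852] yaw 43.52 turned(rad) 1.134 q7 -0.79 mean [-1.975  0.386  1.471  0.221  0.379  0.189 -0.222] std [0.504 0.421 0.36  0.019 0.027 0.031 0.004] g 14.8
```

arm_command --motion '[[[0,0,0],[0,0,1],1],[[0,0,0],[0,0,0],1],[[0,0,0],[0,0,0],1]]'

```text
time: 14.77
position: [0.5845, -0.1054, 0.0852]
tool_rot: [-2.928, -1.138, 0.0]
ft_force: [-1.8, 1.3, 2.2]
grip_width: 0.174
```

```bash
python3 tq.py 2
```

```text
t 14.87 [ 0.5846 -0.1055  0.0852] yaw 42.49 turned(rad) 1.152 q7 -0.81 mean [-2.156  1.951  1.19   0.327  0.419  0.037 -0.07 ] std [0.123 0.506 0.079 0.002 0.004 0.002 0.004] g 14.7
```

arm_command --motion '[[[0,0,0],[0,0,1],1],[[0,0,0],[0,0,0],1],[[0,0,0],[0,0,0],1]]'

```text
time: 15.12
position: [0.5846, -0.1055, 0.0852]
tool_rot: [-2.938, -1.113, 0.0]
ft_force: [-2.3, 0.9, 1.1]
grip_width: 0.167
```

```bash
python3 tq.py 2; python3 fit.py top6|sed -n 3p
```

```text
t 15.22 [ 0.5846 -0.1055  0.0852] yaw 41.51 turned(rad) 1.169 q7 -0.83 mean [-1.858  1.799  1.511  0.342  0.496  0.073 -0.128] std [0.258 0.022 0.047 0.011 0.003 0.019 0.003] g 14.5
(array([30.77305521,  2.55889667]), np.float64(168.25098039215686), np.float64(1242.0))
```

arm_command --motion '[[[0,0,0],[0,0,1],1],[[0,0,0],[0,0,0],1],[[0,0,0],[0,0,0],1]]'

```text
time: 15.52
position: [0.5846, -0.1055, 0.0852]
tool_rot: [2.947, 1.088, -0.0]
ft_force: [-1.2, 1.2, 1.6]
grip_width: 0.171
```

```bash
python3 tq.py 3
```

```text
t 15.67 [ 0.5846 -0.1055  0.0852] yaw 40.51 turned(rad) 1.187 q7 -0.84 mean [-2.52   2.168  1.823  0.414  0.56   0.17  -0.188] std [0.675 0.277 0.195 0.017 0.003 0.035 0.004] g 15.0
```

arm_command --motion '[[[0,0,0],[0,0,1],1],[[0,0,0],[0,0,0],1],[[0,0,0],[0,0,0],1]]'

```text
time: 15.92
position: [0.5846, -0.1055, 0.0852]
tool_rot: [2.957, 1.062, -0.0]
ft_force: [-1.9, 2.3, 1.2]
grip_width: 0.17
```

```bash
python3 tq.py 3; python3 fit.py top7|sed -n 3p
```

```text
t 16.07 [ 0.5846 -0.1055  0.0852] yaw 39.52 turned(rad) 1.204 q7 -0.86 mean [-2.39   2.023  1.745  0.421  0.57   0.258 -0.251] std [0.102 0.561 0.346 0.024 0.014 0.009 0.004] g 14.6
(array([30.74947596,  2.57758784]), np.float64(168.8392156862745), np.float64(1241.0))
```

```bash
python3 w.py w6 | head -1; python3 - <<'E'
import cv2
a=cv2.imread('pics/top7.png')[215:305,270:390]; cv2.imwrite('pics/top7c.png',cv2.resize(a,(640,480),interpolation=cv2.INTER_CUBIC))
E
```

```text
t 16.1167 pos [ 0.5846 -0.1055  0.0852] yaw 39.513007606794424 q [ 0.49  0.33 -0.42  1.73  0.15  1.11 -0.86] F [-2.93  2.5   1.35] [0.471 0.546 0.253]
```

View pics/w6.png

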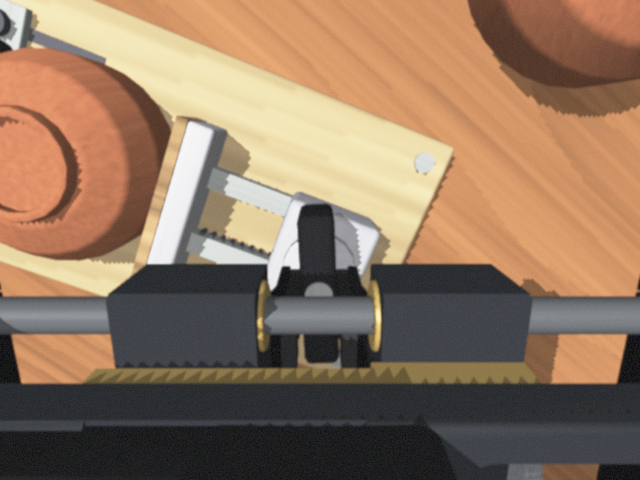

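View pics/top7c.png

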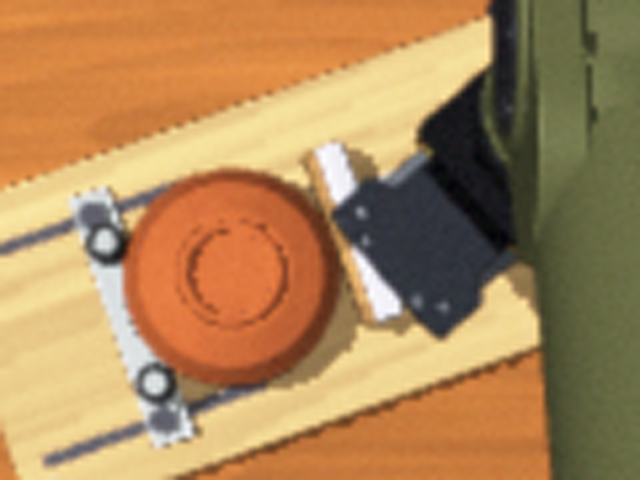

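```bash
cat > reg.py <<'E'
from h import *
import sys
a=np.radians(108.43); ex=np.array([np.cos(a),np.sin(a)]); ey=np.array([-ex[1],ex[0]])
def w(z): # px->mm jacobian
    p=np.array([.535,.02,z]); J=np.stack([(world2pix('top',p+np.r_[e,0]*.01)-world2pix('top',p))/10 for e in(ex,ey)],1); return np.linalg.inv(J)
names=sys.argv[1:]
ref=cv2.imread(f'pics/{names[0]}.png')
g=lambda i:cv2.cvtColor(i,cv2.COLOR_BGR2GRAY).astype(np.float32)
for n in names[1:]:
    im=cv2.imread(f'pics/{n}.png'); M=np.eye(2,3,dtype=np.float32)
    T=g(ref)[252:280,300:330]  # inside the bowl
    M[0,2]=300;M[1,2]=252
    cc,M=cv2.findTransformECC(T,g(im),M,cv2.MOTION_TRANSLATION,(3,200,1e-5))
    print(n,'bowl shift X,Y mm',(w(.07)@(M[:,2]-[300,252])).round(2),round(cc,3), end=' ')
    # jaw far upper end visible: region of plate
    print()
E
python3 reg.py top1 top3 top4 top5 top6 top7
```

```text
top3 bowl shift X,Y mm [ 1.99 -0.86] 0.907 
top4 bowl shift X,Y mm [ 5.07 -1.04] 0.914 
top5 bowl shift X,Y mm [ 7.18 -1.15] 0.913 
top6 bowl shift X,Y mm [ 7.84 -1.12] 0.907 
top7 bowl shift X,Y mm [ 8.22 -1.25] 0.909
```

arm_command --motion '[[[0,0,0],[0,0,1],1],[[0,0,0],[0,0,0],1],[[0,0,0],[0,0,0],1]]'

```text
time: 16.42
position: [0.5846, -0.1055, 0.0852]
tool_rot: [-2.966, -1.035, 0.0]
ft_force: [-2.7, 1.9, 2.4]
grip_width: 0.172
```

```bash
python3 tq.py 3; python3 fit.py top8|sed -n 3p; python3 reg.py top1 top7 top8
```

```text
t 16.57 [ 0.5846 -0.1056  0.0852] yaw 38.49 turned(rad) 1.222 q7 -0.88 mean [-2.901  2.069  1.986  0.494  0.572  0.082 -0.1  ] std [0.393 0.457 0.295 0.014 0.019 0.016 0.004] g 14.7
(array([31.7461586 ,  3.75816154]), np.float64(171.5176470588235), np.float64(1243.0))
top7 bowl shift X,Y mm [ 8.22 -1.25] 0.909 
top8 bowl shift X,Y mm [ 9.11 -1.01] 0.922
```

arm_command --motion '[[[0,0,0],[0,0,1],1],[[0,0,0],[0,0,0],1],[[0,0,0],[0,0,1],1],[[0,0,0],[0,0,0],1],[[0,0,0],[0,0,0],1]]'

```text
time: 17.03
position: [0.5846, -0.1056, 0.0852]
tool_rot: [2.983, 0.984, -0.0]
ft_force: [-2.1, 2.1, 0.7]
grip_width: 0.173
```

```bash
python3 tq.py 2
```

```text
t 17.13 [ 0.5846 -0.1056  0.0852] yaw 36.51 turned(rad) 1.256 q7 -0.91 mean [-2.572  1.948  1.087  0.448  0.57   0.291 -0.232] std [0.063 0.127 0.248 0.036 0.003 0.026 0.003] g 14.6
```

arm_command --motion '[[[0,0,0],[0,0,1],1],[[0,0,0],[0,0,0],1],[[0,0,0],[0,0,0],1]]'

```text
time: 17.38
position: [0.5847, -0.1056, 0.0852]
tool_rot: [2.992, 0.957, 0.0]
ft_force: [-2.3, 2.3, 1.8]
grip_width: 0.172
```

```bash
python3 tq.py 2; python3 fit.py top9|sed -n 3p; python3 reg.py top1 top9
```

```text
t 17.48 [ 0.5846 -0.1056  0.0852] yaw 35.49 turned(rad) 1.274 q7 -0.93 mean [-2.904  2.623  1.945  0.45   0.521  0.145 -0.122] std [0.194 0.493 0.079 0.039 0.049 0.007 0.003] g 14.9
(array([31.7461586 ,  3.75816154]), np.float64(179.5176470588235), np.float64(1235.0))
top9 bowl shift X,Y mm [ 9.17 -1.04] 0.914
```

arm_command --motion '[[[0,0,0],[0,0,1],1],[[0,0,0],[0,0,0],1],[[0,0,0],[0,0,0],1]]'

```text
time: 17.78
position: [0.5846, -0.1056, 0.0852]
tool_rot: [3.0, 0.932, -0.0]
ft_force: [-1.9, 1.9, 2.0]
grip_width: 0.173
```

```bash
python3 tq.py 2;
```

```text
t 17.88 [ 0.5847 -0.1056  0.0852] yaw 34.51 turned(rad) 1.291 q7 -0.94 mean [-2.482  2.034  0.472  0.456  0.478  0.227 -0.186] std [0.077 0.262 0.387 0.005 0.023 0.005 0.003] g 14.5
```

arm_command --motion '[[[0,0,0],[0,0,1],1],[[0,0,0],[0,0,0],1],[[0,0,0],[0,0,0],1]]'

```text
time: 18.13
position: [0.5847, -0.1057, 0.0852]
tool_rot: [3.008, 0.905, -0.0]
ft_force: [-2.6, 1.6, 1.2]
grip_width: 0.167
```

```bash
python3 tq.py 2; python3 fit.py top10|sed -n 3p; python3 reg.py top1 top10
```

```text
t 18.23 [ 0.5846 -0.1056  0.0852] yaw 33.51 turned(rad) 1.309 q7 -0.96 mean [-1.79   1.549  0.816  0.418  0.507  0.276 -0.255] std [0.096 0.176 0.025 0.028 0.004 0.018 0.003] g 15.1
(array([31.7461586 ,  3.75816154]), np.float64(170.5176470588235), np.float64(1244.0))
top10 bowl shift X,Y mm [ 9.2  -1.08] 0.914
```

```bash
python3 - <<'E'
from h import *
a=np.radians(108.43); ex=np.array([np.cos(a),np.sin(a)]); ey=np.array([-ex[1],ex[0]])
def w(p):
    p=np.array(p); J=np.stack([(world2pix('top',p+np.r_[e,0]*.01)-world2pix('top',p))/10 for e in(ex,ey)],1); return np.linalg.inv(J)
g=lambda n:cv2.cvtColor(cv2.imread(f'pics/{n}.png'),cv2.COLOR_BGR2GRAY).astype(np.float32)
def track(ref,n,u0,u1,v0,v1,p):
    M=np.eye(2,3,dtype=np.float32);M[0,2]=u0;M[1,2]=v0
    try: cc,M=cv2.findTransformECC(g(ref)[v0:v1,u0:u1],g(n),M,cv2.MOTION_TRANSLATION,(3,300,1e-6))
    except cv2.error as e: return None
    return (w(p)@(M[:,2]-[u0,v0])).round(2),round(cc,3)
for n in ['top5','top6','top8','top9','top10']:
    print(n,'bowl',track('top7',n,296,328,250,284,[.535,.02,.06]),'jaw',track('top7',n,325,337,238,250,[.56,-.03,.053]),'postA',track('top7',n,284,296,253,266,[.55,.1,.056]))
a=np.hstack([cv2.resize(cv2.imread(f'pics/{n}.png')[230:300,280:350],(400,400),interpolation=cv2.INTER_CUBIC) for n in('top5','top10')]); cv2.imwrite('pics/cmp.png',a)
E
```

```text
top5 bowl (array([-1.05,  0.63]), 0.96) jaw (array([-1.18, -0.5 ]), 0.943) postA (array([0.06, 0.18]), 0.963)
top6 bowl (array([-0.43,  0.56]), 0.962) jaw (array([-0.21, -0.73]), 0.948) postA (array([-0.  ,  0.07]), 0.96)
top8 bowl (array([1.02, 0.5 ]), 0.958) jaw (array([ 0.95, -1.67]), 0.915) postA (array([0.08, 0.1 ]), 0.958)
top9 bowl (array([1.06, 0.56]), 0.958) jaw (array([ 1.82, -4.54]), 0.797) postA (array([0.04, 0.19]), 0.959)
top10 bowl (array([1.03, 0.55]), 0.958) jaw None postA (array([0.11, 0.15]), 0.96)
```

View pics/cmp.png

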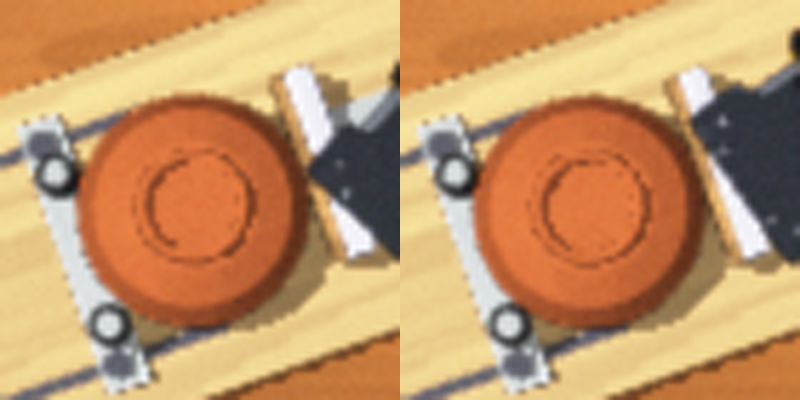

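```bash
python3 tq.py 2; python3 w.py w7 | head -1; cat > jaw.py <<'E'
from h import *
import sys
K=np.array([.5840,-.1053]);a=np.radians(108.43); ex=np.array([np.cos(a),np.sin(a)]); ey=np.array([-ex[1],ex[0]])
def go(n,pos,yaw,rv=None):
    if rv is None: rv=(R.from_euler('z',yaw,degrees=True)*R.from_euler('x',180,degrees=True)).as_rotvec()
    s=dict(position=pos,tool_rot=rv); d=np.load(n+'.npy'); im=cv2.imread(f'pics/{n}.png'); P=cloud('wrist',d,s)
    X=((P[...,:2]-K)@ex-.115)*1e3; Y=((P[...,:2]-K)@ey)*1e3; Z=P[...,2]*1e3
    m=(abs(Z-53)<2.5)&(X>-60)&(X<-10)&(Y>-45)&(Y<45)&(im.min(2)>150)
    ys=Y[m]; x=X[m]
    out=[]
    for lo in range(-40,40,8):
        k=(ys>lo)&(ys<lo+8)
        if k.sum()>40: out.append((lo+4,np.percentile(x[k],[3,97]).round(1).tolist()))
    print(n,out)
    # bowl: cylinder wall & cone, fit circle to points at 30<Z<46 and X<..
    m=(Z>24)&(Z<46)&(np.hypot(X-30,Y)<62)&(np.hypot(X-30,Y)>45)&(im[...,2]>1.4*im[...,1])
    from scipy.optimize import least_squares
    A=np.c_[X[m],Y[m]]; r=least_squares(lambda c:np.hypot(*(A-c).T)-55,[28,0],loss='soft_l1'); print(m.sum(),'bowl centre',r.x.round(2),np.abs(r.fun).mean().round(2))
    m=(Z>74)&(Z<84)&(np.hypot(X-30,Y)<40); 
    print('ring',m.sum(),X[m].mean().round(2),Y[m].mean().round(2))
go('w5',[.5826,-.105,.0854],45.506); go('w6',[.5846,-.1055,.0852],39.513)
s=ctrl.get_state(); go('w7',s['position'],0,s['tool_rot'])
E
python3 jaw.py
```

```text
t 18.38 [ 0.5847 -0.1056  0.0852] yaw 33.51 turned(rad) 1.309 q7 -0.96 mean [-2.462  1.647  1.098  0.392  0.461  0.214 -0.25 ] std [0.173 0.315 0.131 0.001 0.023 0.017 0.   ] g 14.8
t 18.3833 pos [ 0.5847 -0.1056  0.0852] yaw 33.50675912580583 q [ 0.47  0.33 -0.4   1.73  0.14  1.11 -0.96] F [-2.29  1.33  1.23] [0.391 0.438 0.197]
w5 [(-36, [-41.7, -28.9]), (-28, [-41.8, -28.9]), (-20, [-41.8, -29.0]), (-12, [-41.8, -28.9]), (-4, [-41.7, -29.0]), (4, [-41.6, -28.8]), (12, [-41.8, -26.2]), (20, [-41.6, -23.6]), (28, [-41.7, -28.5]), (36, [-41.7, -28.6])]
1178 bowl centre [32.98  0.31] 0.27
ring 3431 21.08 -4.84
w6 [(-36, [-40.6, -27.6]), (-28, [-40.6, -27.6]), (-20, [-40.6, -27.7]), (-12, [-40.5, -27.8]), (-4, [-40.4, -27.6]), (4, [-40.6, -27.7]), (12, [-40.6, -27.1]), (20, [-40.3, -22.6]), (28, [-40.3, -27.5]), (36, [-33.9, -24.5])]
1267 bowl centre [33.88  0.4 ] 0.19
ring 2859 19.28 -5.0
w7 [(-36, [-39.0, -26.5]), (-28, [-38.9, -26.6]), (-20, [-38.8, -26.4]), (-12, [-38.9, -26.7]), (-4, [-38.8, -26.4]), (4, [-38.9, -26.4]), (12, [-38.9, -24.3]), (20, [-38.6, -21.7])]
1282 bowl centre [34.65  0.27] 0.2
ring 2636 18.78 -4.18
```

View pics/w7.png

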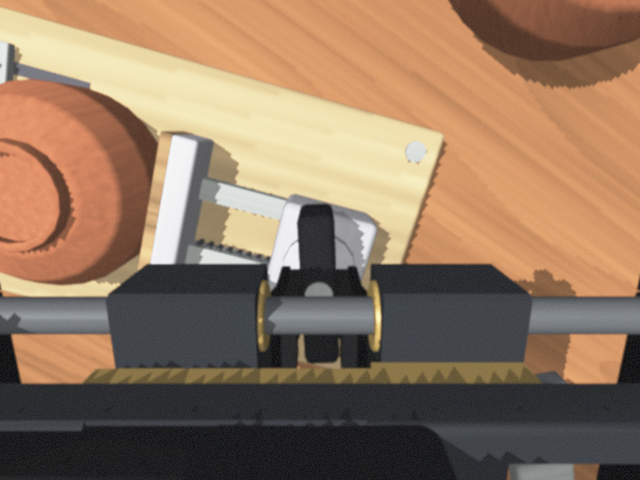

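The evidence agrees on a nip of roughly 10 N:
- **Bowl:** it has not moved over the last 0.09 rad of turning.
- **Jaw:** it advanced about 1.4 mm into the cork, by the wrist depth, over that same turn.
- **Torque:** it climbed 0.12, 0.19, 0.25 N m.

I'm stopping here and letting go.

arm_command --motion '[[[0,0,0],[0,0,0],0.7],[[0,0,0],[0,0,0],0.5],[[0,0,0],[0,0,0],0.4],[[0,0,0],[0,0,0],0.4],[[0,0,0],[0,0,0],0.4],[[0,0,0],[0,0,0],0.4]]'

```text
time: 18.93
position: [0.5849, -0.1059, 0.0853]
tool_rot: [3.008, 0.905, 0.001]
ft_force: [0.7, 1.0, -0.2]
grip_width: 0.534
```

```bash
python3 tq.py 1; python3 w.py w8 | head -1; sed -i '/^go(/d;/^s=ctrl/d' jaw.py; echo "s=ctrl.get_state(); go(sys.argv[1],s['position'],0,s['tool_rot'])" >> jaw.py; python3 jaw.py w8
```

```text
t 18.98 [ 0.5849 -0.1058  0.0854] yaw 33.5 turned(rad) 1.309 q7 -0.96 mean [ 0.861 -0.746  0.812 -0.025 -0.002 -0.004 -0.001] std [0. 0. 0. 0. 0. 0. 0.] g 48.5
t 18.9833 pos [ 0.5849 -0.1058  0.0854] yaw 33.495001270776875 q [ 0.47  0.33 -0.4   1.73  0.14  1.11 -0.96] F [ 0.86 -0.75  0.81] [-0.025 -0.002 -0.004]
w8 [(-36, [-39.1, -26.4]), (-28, [-39.1, -26.6]), (-20, [-39.1, -26.4]), (-12, [-38.9, -26.4]), (-4, [-39.1, -26.5]), (4, [-39.1, -26.4]), (12, [-38.9, -23.9]), (20, [-38.7, -21.6])]
1296 bowl centre [34.76  0.27] 0.2
ring 2623 18.84 -4.12
```

View pics/w8.png

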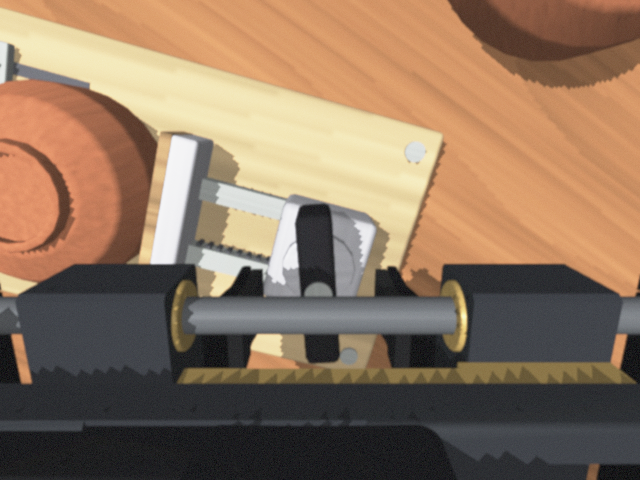

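The release looks clean and the jaw is unchanged. Before trusting the nip, I'm lifting off to look closely at where the bowl meets both posts.

arm_command --motion '[[[0,0,-15],[0,0,0],0],[[0,0,-20],[0,0,0],0],[[0,0,-20],[0,0,-7],0],[[0,0,-20],[0,0,-7],0],[[0,0,-20],[0,0,-7],0],[[0,0,-20],[0,0,-7],0],[[0,0,-20],[0,0,-7],0],[[0,0,-10],[0,0,-7],0]]'

```text
time: 19.7
position: [0.5858, -0.1056, 0.2332]
tool_rot: [2.476, 1.929, 0.004]
ft_force: [0.2, 0.3, -0.1]
grip_width: 0.992
```

arm_command --motion '[[[0,0,0],[0,0,-7],0],[[0,0,0],[0,0,-7],0],[[0,0,0],[0,0,-7],0],[[0,0,0],[0,0,-7],0],[[15,0,0],[0,0,-5],0],[[20,0,0],[0,0,0],0],[[15,0,0],[0,0,0],0],[[0,0,0],[0,0,0],0]]'

```text
time: 20.37
position: [0.5695, -0.0533, 0.2307]
tool_rot: [-1.829, -2.554, -0.002]
ft_force: [0.6, 0.7, 0.3]
grip_width: 1.005
```

```bash
python3 w.py w9 | head -1; python3 jaw.py w9; python3 fit.py top11 | sed -n 3p; python3 reg.py top1 top10 top11
```

```text
t 20.3667 pos [ 0.5695 -0.0533  0.2307] yaw 108.7949867886278 q [ 0.58  0.19 -0.6   1.61  0.11  1.38  0.29] F [0.61 0.67 0.29] [ 0.091 -0.089  0.009]
w9 [(-36, [-42.2, -28.1]), (-28, [-42.2, -28.3]), (-20, [-42.2, -28.2]), (-12, [-42.4, -28.2]), (-4, [-41.4, -28.2]), (4, [-41.5, -28.3]), (12, [-41.5, -28.3]), (20, [-41.4, -24.9]), (28, [-41.5, -28.3]), (36, [-41.6, -28.4])]
27 bowl centre [33.35 -0.06] 0.88
ring 1331 31.55 0.13
(array([31.7461586 ,  3.75816154]), np.float64(171.71372549019608), np.float64(1243.0))
top10 bowl shift X,Y mm [ 9.2  -1.08] 0.914 
top11 bowl shift X,Y mm [ 9.1  -1.07] 0.916
```

View pics/w9.png

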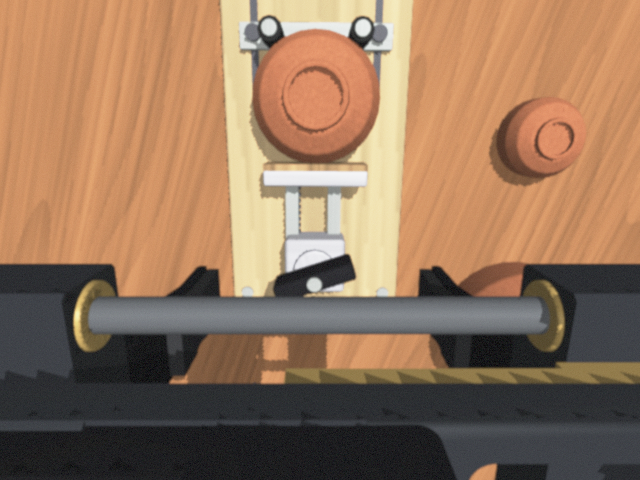

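arm_command --motion '[[[20,0,0],[0,0,0],0],[[30,0,5],[0,0,0],0],[[30,0,15],[0,0,0],0],[[20,0,20],[0,0,0],0],[[0,0,20],[0,0,0],0],[[0,0,15],[0,0,0],0],[[0,0,0],[0,0,0],0],[[0,0,0],[0,0,0],0]]'

```text
time: 21.13
position: [0.5382, 0.0357, 0.1548]
tool_rot: [-1.837, -2.548, 0.002]
ft_force: [0.7, 0.0, 0.8]
grip_width: 0.998
```

```bash
python3 w.py w10 | head -1; python3 jaw.py w10
```

```text
t 21.1333 pos [0.5382 0.0357 0.1548] yaw 108.41119645103548 q [ 0.48  0.18 -0.66  1.78  0.11  1.22  0.12] F [0.75 0.01 0.78] [-0.029 -0.094  0.   ]
w10 []
20 bowl centre [33.86 -1.03] 0.08
ring 2252 36.21 -1.34
```

View pics/w10.png

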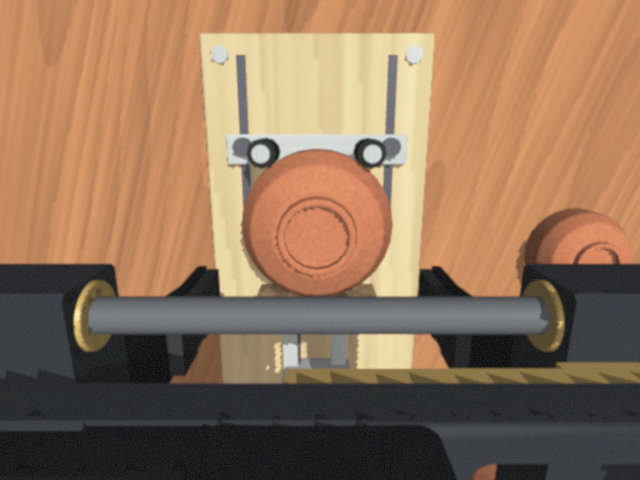

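```bash
python3 - <<'E'
from h import *
im=cv2.imread('pics/w10.png'); cv2.imwrite('pics/w10c.png',cv2.resize(im[125:205,225:415],(798,336),interpolation=cv2.INTER_CUBIC))
s=ctrl.get_state(); d=np.load('w10.npy'); P=cloud('wrist',d,s)
K=np.array([.5840,-.1053]);a=np.radians(108.43); ex=np.array([np.cos(a),np.sin(a)]); ey=np.array([-ex[1],ex[0]])
X=((P[...,:2]-K)@ex-.115)*1e3; Y=((P[...,:2]-K)@ey)*1e3; Z=P[...,2]*1e3
C=[]
for sg in(-1,1):
    m=(abs(Z-56)<1.5)&(abs(Y-sg*37)<14)&(X>72)&(X<105); m&=(im[...,2]<1.3*im[...,1])
    c,r=cv2.minEnclosingCircle(np.c_[X[m],Y[m]].astype(np.float32)); print(m.sum(),c,r); C.append(c)
# bowl outline at different heights on far side
for lo,hi in((40,48),(48,53),(53,60),(60,66)):
    m=(Z>lo)&(Z<hi)&(im[...,2]>1.5*im[...,1])&(np.hypot(X-34,Y)<62)
    if m.sum()>30: 
        q=np.hypot(X[m]-34.5,Y[m]); print(lo,hi,m.sum(),'X max',np.percentile(X[m],99.5).round(1),'Y',np.percentile(Y[m],[.5,99.5]).round(1))
m=(im[...,2]>1.6*im[...,1])&(Z>38)&(np.hypot(X-34,Y)<64)
print(X[m].max(),X[m].min(),Y[m].max(),Y[m].min())
mm=m.astype(np.uint8); cs,_=cv2.findContours(mm,0,1); c=max(cs,key=cv2.contourArea)[:,0]
A=np.array([(X[v,u],Y[v,u],Z[v,u]) for u,v in c]); k=A[:,2]<55
from scipy.optimize import least_squares
B=A[k]; B=B[B[:,0]>35]; r=least_squares(lambda c:np.hypot(B[:,0]-c[0],B[:,1]-c[1])-c[2],[34,0,55],loss='soft_l1'); print('circle',r.x,len(B),abs(r.fun).mean())
for c in C: print('dist',np.hypot(c[0]-r.x[0],c[1]-r.x[1]))
E
```

```text
272 (86.65982818603516, -37.825504302978516) 9.98438835144043
316 (86.78044891357422, 36.39471435546875) 9.885601043701172
48 53 479 X max 88.8 Y [-53.4  50.4]
53 60 1442 X max 86.5 Y [-52.9  50.3]
60 66 2200 X max 82.4 Y [-49.1  47. ]
88.41754312007454 -10.423840583968877 49.71943228248306 -51.70246612210818
circle [34.  0. 55.] 0 nan
dist 64.83692065758049
dist 64.11201931412378<stdin>:20: RuntimeWarning: Mean of empty slice.
  ret = ret.dtype.type(ret / rcount)
```

View pics/w10c.png

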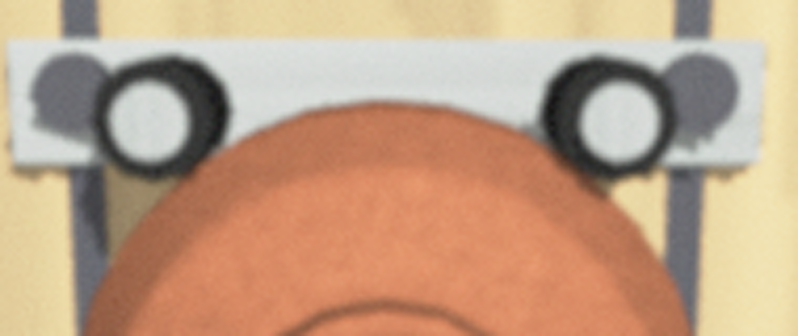

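The close view shows the bowl's edge meeting both posts, at (262,152) and (371,152) in the wrist picture. The measured bowl centre X is about 33.6 mm and touching both posts needs 33.3 mm. Nothing has shifted since release and the gripper is clear of everything, so I'm handing in.

```bash
python3 - <<'E'
from h import *
s=ctrl.get_state(); print(s['time'],s['ft_force'].round(2) if hasattr(s['ft_force'],'round') else s['ft_force']); print(ctrl.close_job())
E
```

```text
21.1833 [-0.28  0.44  0.3 ]
the job is handed in; nothing more can be done
None
```

I gripped the bar knob, broke it loose with one firm 24° clockwise twist, and turned it on by the knob alone. I regrasped once at 1.10 rad and stopped at about 1.31 rad. I then let go and handed in at 21 s.

**Checks that agreed**
- **Bowl at the stop:** over the last 0.09 rad it stayed still while the jaw advanced about 1.4 mm. The close view shows it against both posts, with its centre within about 0.3 mm of the touching position.
- **Nip:** I estimate the cork is pressed in about 1 mm, so roughly 10 N. The last settled torque was about 0.25 N m, below the 0.45 N m breakaway.
- **After release:** jaw and bowl moved no more than about 0.2 mm. The gripper reads no load and is clear of everything.

**Checks that were weak or disagreed**
- **Torque was unreliable:** it rose and fell between 0.07 and 0.25 N m even before contact. I judged the pinch mainly from jaw and bowl movement in the pictures, so the 10 N could be off by several newtons.
- **Bowl position varied with viewpoint:** different camera poses put the bowl's centre 1 to 3 mm apart, which is about the calibration error.
- **Cup, jar and brush:** the arm stayed clear of them, but I did not measure them again at the end.

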